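# Raise the binding cutter two turns and lock the lift

### The job

Set the router lift for the binding channel: turn the crank clockwise (seen from above) through its free play until you feel the lift screw bite, and from that point raise the cutter by exactly two full turns, holding the knob lightly and without forcing the crank. Let go of the crank, and only then swing the red-knobbed lock lever fully over to its locked stop, just as gently. Do not touch the cutter, and leave the bottles and the squeegee where they are.

Things in the scene. Friction and masses are not known exactly. Their poses are not given: they have to be found in the camera images.
- plate: Aluminium router-lift plate fixed on the bench, 260 mm (its x) by 400 mm (its y), 12 mm thick; origin at the centre of its underside, z up. On it: a grey round housing (88 mm across, top 42 mm above the bench) carrying the crank, the cutter in a red ring at x 30, y 45 mm, a wooden fence along its far edge (top 40 mm above the bench), and the lock lever.
- crank: Steel crank, arm 22 mm wide, its top 54 mm and its hub's top 57 mm above the bench. Origin on its vertical turning axis at bench height (at x 0, y -85 mm of the plate); its x axis points along the arm to the knob, 50 mm out, at any angle at the start. It can turn endlessly; clockwise from above raises the cutter. Up to about 1 N at the knob turns it in its free play.
- crank_knob: The crank's black upright knob: cylinder 26 mm across, 46 mm high, from 57 to 103 mm above the bench, origin at the centre of its underside, 50 mm from the crank's axis. It spins freely on its pin, so it can be gripped and carried round in a circle without turning the hand. Hollow plastic: a grip of 20 to 30 N is right; grip and load on both fingers adding up to 100 N crack it.
- crank_axis (a point): Point on the crank's axis, 54 mm above the bench. In the housing a one-tooth dog clutch joins crank and lift screw: clockwise, the crank first turns freely through a hidden play, 0.5 to 4.4 rad, new each time; then the screw bites: about 9 N at the knob to turn it, 3 to 6 N left on a hand that stops there. The screw rises 2 mm a turn and stays put when the crank stops or is turned back a little.
- cutter: Router cutter, 32 mm across, dark with brass-coloured wings, in the plate's red ring. Origin on its axis, 10 mm below the top of its wings; starts 14 mm above the bench and rises 2 mm per turn of the screw. Do not touch.
- lock_axis (a point): Point on the lock lever's vertical pivot, 40 mm above the bench, at (30, 130) mm in the plate's x, y.
- lock_knob: The lock lever's red upright knob: cylinder 22 mm across, 42 mm high, from 42 to 84 mm above the bench, origin at the centre of its underside, 75 mm from the lever's pivot. It spins freely on its pin. Hollow plastic too, same limits.
- lock (a joint): Lock lever angle (rad): 0 = free, lever pointing along the plate's -x (green dot); it grows clockwise seen from above to a hard stop at 1.5 = locked, lever pointing nearly along the plate's +y (red dot). It starts between 0 and 0.4, slides at about 4 N at the knob and stays where it is left.
- squeegee: Loose yellow rubber squeegee block, 50 x 85 x 20 mm, lying on the bench; origin at the centre of its underside. Bystander.
- glue: Loose white glue bottle with orange cap, 60 mm across, 150 mm high; origin at the centre of its underside. Bystander.
- finish: Loose black finish bottle, 62 mm across, 130 mm high; origin at the centre of its underside. Bystander.

How it is judged:
On the way:
1. with the lock lever still free, the cutter has been raised two turns (4 mm, within 0.15 mm) and the crank let go (z of cutter in the frame of plate between 0.01785 and 0.01815 m and value of joint lock below 0.6 rad and contact force between the fingers and crank below 0.5 N), for 0.2 s.
At the end, for the whole second after the job is handed in: The cutter stands 4 mm (two turns of 2 mm) above where it started, within 0.15 mm (about 27 degrees of crank), the lock lever is within 0.1 rad of its locked stop (joint above 1.4), and everything is released (z of cutter in the frame of plate between 0.01785 and 0.01815 m and value of joint lock above 1.4 rad); the robot touches nothing.
It fails at once if the crank is squeezed or forced: more than 100 N in all between the fingers and the crank (contact force between the fingers and crank above 100 N).
It fails at once if the gripper touches the cutter (contact force between the fingers and cutter above 1 N).
It fails at once if the squeegee, the glue bottle or the finish bottle is moved more than 20 mm (distance of any of squeegee, glue, finish from where it was at the start of the episode above 0.02 m).
It fails at once if the lock knob is squeezed or forced: more than 100 N in all between the fingers and the knob (contact force between the fingers and lock_knob above 100 N).
It also fails if it takes over 72 s, if anything falls off the work surface, if the arm or the gripper's body presses on something with over 40 N, if the wrist force passes 120 N, or if a joint passes its speed limit or range.

### The arm

A 7-joint arm with a two-finger parallel gripper is mounted at the origin on the work surface. World frame = base frame: x ahead of the robot, y to its left, z up, the work surface at z = 0. Lengths are in m, angles in rad, forces in N, time in s.
With the tool pointing down it reaches from about 0.4 to 0.85 m from the base axis. Payload 10.4 kg.
Tool frame: the origin (TCP) lies on the centre line of the jaws, within the pads' length; the fingertips stand 11 mm ahead of it and the grasp point (between the pads) lies 8 mm behind it (manip.finger_overhang is the distance from the TCP to the fingertips, in m); z points along the fingers, y is the line along which they close (so a half turn about z gives the same grasp; the last joint's range is limited). The gripper opens to 85 mm and grips with 20 to 120 N. Pads are 22 mm wide; open, the fingers measure 114 mm over their backs; the gripper's body (76 mm by 85 mm) begins 54 mm behind the grasp point. The pads swing forward as they close: fully open they stand 13 mm farther back than shut.
Start: joints at [-1.182, 0.332, -0.065, 1.46, 0.022, 1.35, -0.088], TCP at [0.25, 0.573, 0.242] pointing down, gripper open.
Joint ranges: [-2.6, 2.6], [-0.5, 2.12], [-1.47, 1.34], [0.16, 2.42], [-1.27, 4.41], [0.06, 2.06], [-2.6, 2.6]. Speed limits (rad/s): [2.22, 2.22, 2.79, 2.79, 3.14, 3.14, 3.14].

### API

Orientations are given as a unit quaternion [x, y, z, w].
In Python, from workcell import manip, imaging, workorder gives the robot as it stands.
- The arm moves only by the tool jog_arm, never from a script. Its argument "deltas" is a list of rows, each an object with "gripper": the opening, from 0 (shut) to 1 (fully open); "offset": the shift along the tool's x, y, z in m, a list of three; "rotation": the turn, a rotation vector about the tool's x, y, z in degrees, a list of three. In form: [{"gripper": gripper, "offset": [tx, ty, tz], "rotation": [ax, ay, az]}, ...]. A call has 1 to 20 rows; each row shifts and turns the commanded pose from where the row before left it, along the tool's axes as they then stand; what a row does not reach is not made up. A row lasts 1/10 s, in which the tool goes at most 50 mm and 8.59 degrees, less where a joint would pass 70% of its speed; a pose out of reach is approached as far as the arm can. A call with a gripper value outside its range is refused whole. The fingers move at their own pace and stop on an object; "newtons" is the grip in N (left out, the last holds). Time passes only in rows, so rows that do not move let the fingers close. It gives the time, the measured TCP pose, the force, the opening and the grip force at its end, in the units of the state.
- manip.get_obs(): the state, without advancing time (a new reading comes with each control period).
- imaging.camera(name): name is "scene" or "top" or "wrist"; returns the picture (384x512x3 uint8, blue, green, red); there is no depth.
- imaging.camera_model(name): a dict with "camera_matrix" (3x3 intrinsics, pixels), "world_to_cam" (4x4, takes a point from world to camera coordinates); the wrist camera has in their place "hand_eye" (4x4, takes a point from camera to tool coordinates, whose origin is the TCP and whose axes are the flange's). Camera axes: x right, y up, looking along -z (the intrinsics and any distortion apply to the point x, -y, -z); pixel columns grow to the right and rows downward; lengths in m; the calibration is good to about 2 mm. A picture is of the moment at which its call begins: read the wrist's pose just before it. camera_model takes no time and is no camera call.
- workorder.hand_in(): hands the job in; it is judged then, once.
The state is a dict: "clock": time; "joint_pos": joint angles; "joint_velocities": joint speeds; "tau": joint torques, N m; "position": TCP position; "ee_rot": TCP orientation; "ft_force": force on the tool from outside, world axes, zero at the start; "torque": the same for the moment, N m; "grip_width": opening from 0.0 (shut) to 1.0 (fully open); "grasp_force": force on a finger pad.
Only numpy, scipy, OpenCV 4.12 (cv2) and the standard library are available. Lean on these libraries where they do the work, as an engineer would, in place of code of your own. Each camera call takes 0.05 s, during which the arm holds its last target. There are 200 camera calls.

## Working session

There is one attempt and no reset: what is moved stays moved. The work goes in short steps, Python scripts to look and compute and a tool call to move; the robot and the scene stay as the last step left them, time stands still between calls to the robot, and variables do not carry over. Pictures are saved under pics/ and viewed, at most 10 in all, crops included, and the job is handed in when it is done.

Besides the shell and the picture viewer there is one more tool, called after ">>>" as a command line: name --argument value ..., lists and objects as JSON in quotes. jog_arm: Moves the arm, as the interface text tells. Its arguments: {"type":"object","properties":{"deltas":{"type":"array","items":{"type":"object","properties":{"gripper":{"type":"number"},"offset":{"type":"array","items":{"type":"number"}},"rotation":{"type":"array","items":{"type":"number"}}}}},"newtons":{"type":"number"}},"required":["deltas"]}

```bash
ls; mkdir -p pics
cat > h.py <<'E'
import numpy as np, cv2
from workcell import manip, imaging, workorder
from scipy.spatial.transform import Rotation as R
def ray(name,u,v):
    m=imaging.camera_model(name); K=np.array(m["camera_matrix"]); 
    d=np.array(m.get("dist_coeffs",m.get("distortion",np.zeros(5))),float)
    p=cv2.undistortPoints(np.array([[[u,v]]],float),K,d)[0,0]
    dc=np.array([p[0],-p[1],-1]); 
    T=np.array(m["world_to_cam"]) ; Ti=np.linalg.inv(T)
    return Ti[:3,3],Ti[:3,:3]@dc
def onz(name,u,v,z):
    o,d=ray(name,u,v); return o+d*(z-o[2])/d[2]
E
python3 - <<'E'
from h import *
s=manip.get_obs();print(s, manip.finger_overhang)
for n in("top","scene"):
    cv2.imwrite(f"pics/{n}0.png",imaging.camera(n)); m=imaging.camera_model(n);print(m)
print(imaging.camera_model("wrist"))
a=np.hstack([cv2.imread("pics/top0.png"),cv2.imread("pics/scene0.png")])
E
```

```text
pics
{'clock': 0.0, 'joint_pos': array([-1.18160005,  0.33288146, -0.06471368,  1.4609813 ,  0.02160004,
        1.3498999 , -0.08852542]), 'joint_velocities': array([ 4.31257181e-04,  1.77971785e-05, -4.66192284e-04, -5.98373359e-05,
        1.58189072e-03, -2.56787699e-04,  1.51401247e-03]), 'tau': array([-5.97872477e-04, -6.25435281e+01,  4.89991251e-02, -3.91610241e+01,
        1.63240061e-02,  9.78315133e-03,  3.99745466e-05]), 'position': array([0.25000653, 0.57240632, 0.24149088]), 'ee_rot': array([ 2.04441777e-01,  9.78878448e-01, -7.27587258e-04, -1.18533710e-04]), 'ft_force': array([ 0.31664614,  0.40994891, -0.8221548 ]), 'torque': array([-0.03791891,  0.00536903, -0.00016672]), 'grasp_force': 0.0, 'grip_width': 0.9982226179582743} 0.011
{'camera_matrix': array([[439.08288454,   0.        , 266.20914845],
       [  0.        , 439.08288454, 190.37325959],
       [  0.        ,   0.        ,   1.        ]]), 'world_to_cam': array([[-0.01693015, -0.99982013,  0.00854829, -0.0052865 ],
       [ 0.98938425, -0.01551805,  0.1444922 , -0.53754127],
       [-0.14433356,  0.010903
[... 355 characters left out ...]
33788109,  0.51223577,  0.78958906,  0.11296936],
       [ 0.40722718, -0.6767716 ,  0.61330761, -1.62026789],
       [ 0.        ,  0.        ,  0.        ,  1.        ]])}
{'camera_matrix': array([[281.88253105,   0.        , 259.57276698],
       [  0.        , 281.88253105, 193.70804908],
       [  0.        ,   0.        ,   1.        ]]), 'hand_eye': array([[-4.98635817e-04,  9.63934217e-01,  2.66140144e-01,
         6.90312300e-02],
       [ 9.99999873e-01,  5.00845548e-04,  5.95685885e-05,
        -1.63546673e-04],
       [-7.58749053e-05,  2.66140139e-01, -9.63934344e-01,
        -1.30553998e-01],
       [ 0.00000000e+00,  0.00000000e+00,  0.00000000e+00,
         1.00000000e+00]])}
```

View pics/top0.png

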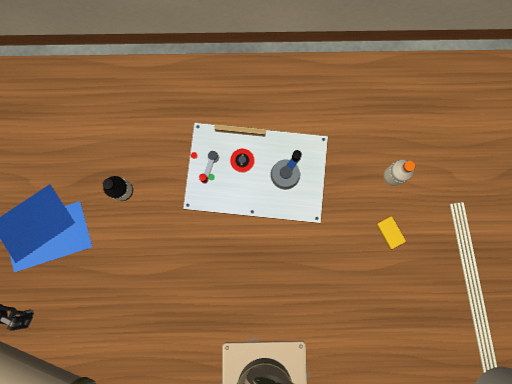

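View pics/scene0.png

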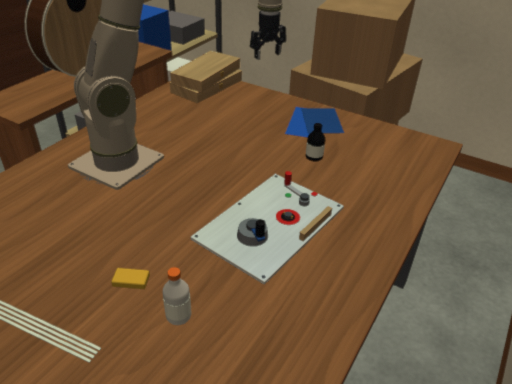

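Top view: plate corners at about (195,123), (327,136), (321,222) and (184,208). The crank hub is at (285,174), the black knob at (297,155), the cutter at (242,160) and the red lock knob at (204,178).

Run:
```python
from h import *
im=cv2.imread("pics/top0.png"); hsv=cv2.cvtColor(im,cv2.COLOR_BGR2HSV)
H,S,V=cv2.split(hsv)
def cc(mask,roi,mn=5):
    m=np.zeros_like(H); x0,y0,x1,y1=roi; m[y0:y1,x0:x1]=(mask[y0:y1,x0:x1]*255)
    n,l,st,c=cv2.connectedComponentsWithStats(m)
    return [(st[i][:5].tolist(),c[i].round(2).tolist()) for i in range(1,n) if st[i][4]>=mn],m
white=(S<40)&(V>170)
_,m=cc(white,(170,110,340,230))
m=cv2.morphologyEx(m,cv2.MORPH_CLOSE,np.ones((3,3)))
c=max(cv2.findContours(m,0,2)[0],key=cv2.contourArea); hull=cv2.convexHull(c)
q=cv2.approxPolyN(hull,4)[0] if hasattr(cv2,'approxPolyN') else cv2.boxPoints(cv2.minAreaRect(hull))
W=np.array([onz("top",u,v,.012) for u,v in q]); print(q.tolist(),W.round(4).tolist(),[np.linalg.norm(W[i]-W[i-1]).round(3) for i in range(4)])
ctr=W.mean(0);print("ctr",ctr)
red=((H<8)|(H>172))&(S>150)&(V>90)
print("red",cc(red,(170,110,340,230))[0])
print("green",cc((H>45)&(H<80)&(S>100),(170,110,340,230),2)[0])
print("black",cc(V<45,(265,140,325,200))[0]); print("grey",cc((V<150),(265,140,325,200))[0])
for n,u,v,z in[("ring",242.3,160,.012),("knob top",296.5,155.5,.103),("redknob",203.8,177.5,.084)]: print(n,onz("top",u,v,z))
big=cv2.resize(im[115:230,175:335],None,fx=5,fy=5,interpolation=cv2.INTER_CUBIC);cv2.imwrite("pics/c.png",big)
```

```text
[[327, 136], [320, 222], [183, 208], [194, 123]] [[0.702, -0.1981, 0.012], [0.4465, -0.1683, 0.012], [0.4935, 0.2276, 0.012], [0.7477, 0.1975, 0.012]] [np.float64(0.398), np.float64(0.257), np.float64(0.399), np.float64(0.256)]
ctr [0.5974282  0.01467971 0.012     ]
red [([231, 149, 23, 23, 289], [241.94, 159.98]), ([191, 152, 6, 6, 27], [193.52, 154.89]), ([199, 174, 8, 7, 42], [202.5, 177.0])]
green [([208, 174, 6, 6, 28], [210.82, 176.64])]
black [([292, 150, 9, 12, 72], [296.01, 155.5])]
grey [([271, 150, 31, 40, 790], [286.48, 171.78]), ([324, 178, 1, 9, 9], [324.0, 182.0]), ([323, 193, 2, 7, 13], [323.46, 196.23])]
ring [0.63289991 0.05458429 0.012     ]
knob top [ 0.62341766 -0.09807085  0.103     ]
redknob [0.56945821 0.15818525 0.084     ]
```

View pics/c.png

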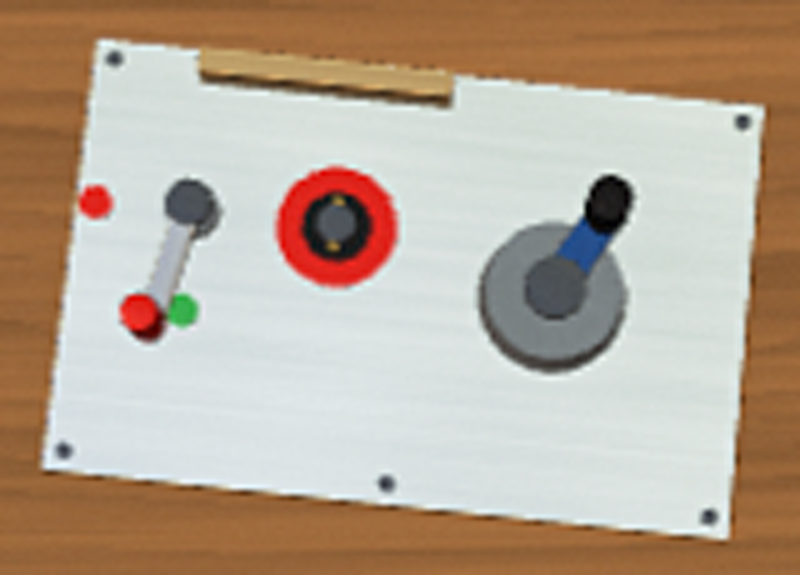

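>>> jog_arm --deltas '[{"gripper": 1,"offset": [0,0,0],"rotation": [0,0,-7.87]},{"gripper": 1,"offset": [0,0,0],"rotation": [0,0,-7.87]},{"gripper": 1,"offset": [0,0,0],"rotation": [0,0,-7.86]},{"gripper": 1,"offset": [-0.017,-0.032,0],"rotation": [0,0,0]},{"gripper": 1,"offset": [-0.017,-0.032,0],"rotation": [0,0,0]},{"gripper": 1,"offset": [-0.017,-0.032,0],"rotation": [0,0,0]},{"gripper": 1,"offset": [-0.017,-0.032,0],"rotation": [0,0,0]},{"gripper": 1,"offset": [-0.017,-0.032,0],"rotation": [0,0,0]},{"gripper": 1,"offset": [-0.017,-0.032,0],"rotation": [0,0,0]},{"gripper": 1,"offset": [-0.017,-0.032,0],"rotation": [0,0,0]},{"gripper": 1,"offset": [-0.017,-0.032,0],"rotation": [0,0,0]},{"gripper": 1,"offset": [-0.017,-0.032,0],"rotation": [0,0,0]},{"gripper": 1,"offset": [-0.017,-0.032,0],"rotation": [0,0,0]},{"gripper": 1,"offset": [-0.017,-0.032,0],"rotation": [0,0,0]},{"gripper": 1,"offset": [-0.017,-0.032,0],"rotation": [0,0,0]},{"gripper": 1,"offset": [-0.017,-0.032,0],"rotation": [0,0,0]},{"gripper": 1,"offset": [-0.017,-0.032,0],"rotation": [0,0,0]},{"gripper": 1,"offset": [-0.017,-0.032,0],"rotation": [0,0,0]},{"gripper": 1,"offset": [-0.017,-0.032,0],"rotation": [0,0,0]},{"gripper": 1,"offset": [-0.017,-0.032,0],"rotation": [0,0,0]}]' --newtons 25

```text
clock: 2.1
position: [0.5395, 0.0274, 0.2421]
ee_rot: [-0.0, 1.0, 0.0, -0.0]
ft_force: [-0.1, 0.7, -0.5]
grip_width: 1.0
grasp_force: 0.0
```

>>> jog_arm --deltas '[{"gripper": 1,"offset": [-0.017,-0.029,0],"rotation": [0,0,0]},{"gripper": 1,"offset": [-0.017,-0.029,0],"rotation": [0,0,0]},{"gripper": 1,"offset": [-0.017,-0.029,0],"rotation": [0,0,0]},{"gripper": 1,"offset": [-0.017,-0.029,0],"rotation": [0,0,0]},{"gripper": 1,"offset": [0,0,0],"rotation": [0,0,0]},{"gripper": 1,"offset": [0,0,0],"rotation": [0,0,0]}]'

```text
clock: 2.7
position: [0.607, -0.0877, 0.2416]
ee_rot: [0.001, 1.0, -0.0, -0.001]
ft_force: [0.0, 0.3, 0.6]
grip_width: 1.001
grasp_force: 0.0
```

```bash
cat >> h.py <<'E'
def wray(s,u,v):
    m=imaging.camera_model("wrist"); K=np.array(m["camera_matrix"]); X=np.array(m["hand_eye"])
    d=np.array([(u-K[0,2])/K[0,0],-(v-K[1,2])/K[1,1],-1.])
    A=R.from_quat(s["ee_rot"]).as_matrix()
    return A@X[:3,3]+s["position"], A@X[:3,:3]@d
def wonz(s,u,v,z):
    o,d=wray(s,u,v); return o+d*(z-o[2])/d[2]
E
python3 - <<'E'
from h import *
import pickle
s=manip.get_obs(); im=imaging.camera("wrist"); cv2.imwrite("pics/w1.png",im); pickle.dump(s,open("s1.pkl","wb"))
print(s["position"],s["ee_rot"],s["joint_pos"])
E
```

```text
[ 0.60702418 -0.0876875   0.2415881 ] [ 6.24298132e-04  9.99999610e-01 -5.87648226e-05 -6.21153590e-04] [-0.28338759  0.3194472   0.44511092  1.51679121 -0.13911022  1.33809128
  1.74387067]
```

View pics/w1.png

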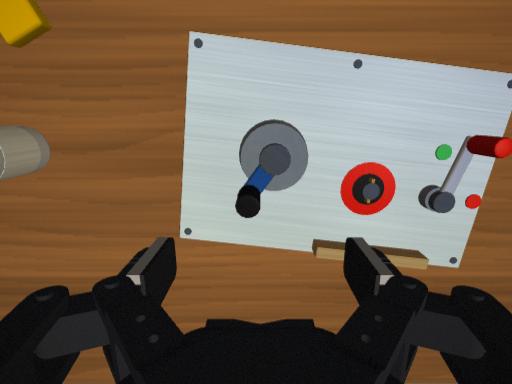

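Wrist view: hub cap at about (275,159), black knob at about (248,203), red ring at (368,188), lock pivot at (437,199) and red knob at (497,147).

Run:
```python
from h import *
import pickle
s=pickle.load(open("s1.pkl","rb")); im=cv2.imread("pics/w1.png"); hsv=cv2.cvtColor(im,cv2.COLOR_BGR2HSV);H,S,V=cv2.split(hsv)
def circ(mask,roi):
    m=np.zeros_like(H); x0,y0,x1,y1=roi; m[y0:y1,x0:x1]=mask[y0:y1,x0:x1]*255
    c=max(cv2.findContours(m,0,1)[0],key=cv2.contourArea); 
    return cv2.fitEllipse(c),cv2.minEnclosingCircle(c)
red=((H<8)|(H>172))&(S>150)&(V>70)
e,_=circ(red,(335,155,400,220)); print("ring",e,wonz(s,*e[0],.012))
for t in(15,25,35):
    e,c=circ(V<t,(225,180,270,225)); print("knob",t,e,c,wonz(s,*e[0],.103))
e,c=circ((S<60)&(V<105),(255,140,295,180)); print("hub",e,wonz(s,*e[0],.057))
e,c=circ(red&(V>190),(460,125,512,170)); print("lock",e,wonz(s,*e[0],.084))
m=(((S<60)&(V>150))*255).astype(np.uint8); m[250:]=0; m[:,:150]=0
m=cv2.morphologyEx(m,cv2.MORPH_OPEN,np.ones((5,5)))
c=max(cv2.findContours(m,0,1)[0],key=cv2.contourArea);h=cv2.convexHull(c)[:,0]
q=[h[np.argmin(h@np.array(a))] for a in((1,1),(1,-1))];print("left corners",q,[wonz(s,*p,.012).round(4) for p in q])
for n,u,v in(("A",198,43.5),("B",188,231.5),("C",453,260),("D",511,84)): print(n,wonz(s,u,v,.012).round(4))
print(V[180:225:3,230:268:3],im[147,470:512:4].tolist())
```

```text
ring ((367.54644775390625, 188.212646484375), (49.37384033203125, 55.23530197143555), 57.449527740478516) [0.62994282 0.05506085 0.012     ]
knob 15 ((249.54713439941406, 194.009033203125), (15.790478706359863, 19.483530044555664), 112.67711639404297) ((249.70370483398438, 195.48147583007812), 10.81098461151123) [ 0.61250635 -0.09713898  0.103     ]
knob 25 ((247.90699768066406, 201.65969848632812), (21.842985153198242, 31.843751907348633), 4.822338581085205) ((248.5, 201.27420043945312), 15.923391342163086) [ 0.620426   -0.09886473  0.103     ]
knob 35 ((248.13746643066406, 201.2665557861328), (23.202892303466797, 32.012977600097656), 7.768416881561279) ((247.4119110107422, 201.02850341796875), 16.03389549255371) [ 0.62001638 -0.09862954  0.103     ]
hub ((274.4160461425781, 158.47085571289062), (30.979522705078125, 31.609071731567383), 131.3037872314453) [ 0.58390804 -0.07052482  0.057     ]
lock ((503.77630615234375, 146.77980041503906), (13.606900215148926, 17.524761199951172), 46.53824996948242) [0.56851078 0.16043908 0.084     ]
left corners [array([189,  32], dtype=int32), arr
[... 479 characters left out ...]
96]
 [192 191 191  11   7  16  23  19  13  10 146 200 199]
 [197 198 195  17  23  26  22  25  30  13 143 197 197]
 [196 195  78  21  25  24  20  24  27  35 143 196 197]
 [196 197  31  22  22  24  26  22  23  26 145 197 196]
 [200 197  30  21  22  22  21  23  19  26 144 196 194]
 [199 197 108  21  22  23  20  22  20  24 193 194 194]
 [194 193 193  30  22  21  21  22  17  52 197 195 197]
 [197 197 198 199  66  20  21  22 170 191 192 190 191]
 [195 196 195 195 196 196 198 196 197 196 196 197 194]
 [195 194 195 195 197 198 198 196 195 195 196 198 198]] [[4, 5, 67], [4, 8, 68], [7, 7, 70], [7, 9, 70], [0, 0, 70], [6, 8, 73], [6, 6, 100], [39, 49, 209], [30, 41, 207], [26, 37, 204], [11, 25, 195]]
```

>>> jog_arm --deltas '[{"gripper": 1,"offset": [-0.0175,-0.0118,0.0],"rotation": [0,0,0]},{"gripper": 1,"offset": [0,0,0.024],"rotation": [0,0,0]},{"gripper": 1,"offset": [0,0,0.024],"rotation": [0,0,0]},{"gripper": 1,"offset": [0,0,0.024],"rotation": [0,0,0]},{"gripper": 1,"offset": [0,0,0.024],"rotation": [0,0,0]},{"gripper": 1,"offset": [0,0,0.024],"rotation": [0,0,0]},{"gripper": 1,"offset": [0,0,0.024],"rotation": [0,0,0]},{"gripper": 1,"offset": [0,0,0.0205],"rotation": [0,0,0]},{"gripper": 1,"offset": [0,0,0],"rotation": [0,0,0]},{"gripper": 1,"offset": [0,0,0],"rotation": [0,0,0]}]' --newtons 25

```text
clock: 3.75
position: [0.6248, -0.0979, 0.0784]
ee_rot: [-0.001, 1.0, 0.0, -0.0]
ft_force: [-0.6, -0.5, 1.5]
grip_width: 1.002
grasp_force: 0.0
```

>>> jog_arm --deltas '[{"gripper": 0,"offset": [0,0,0],"rotation": [0,0,0]},{"gripper": 0,"offset": [0,0,0],"rotation": [0,0,0]},{"gripper": 0,"offset": [0,0,0],"rotation": [0,0,0]},{"gripper": 0,"offset": [0,0,0],"rotation": [0,0,0]},{"gripper": 0,"offset": [0,0,0],"rotation": [0,0,0]},{"gripper": 0,"offset": [0,0,0],"rotation": [0,0,0]},{"gripper": 0,"offset": [0,0,0],"rotation": [0,0,0]},{"gripper": 0,"offset": [0,0,0],"rotation": [0,0,0]}]' --newtons 25

```text
clock: 4.55
position: [0.625, -0.099, 0.0783]
ee_rot: [-0.0, 1.0, 0.0, 0.0]
ft_force: [-2.1, 0.1, 5.7]
grip_width: 0.294
grasp_force: 26.6
```

Run:
```python
from h import *
s=manip.get_obs(); print(s); im=imaging.camera("wrist"); cv2.imwrite("pics/w2.png",im)
```

```text
{'clock': 4.55, 'joint_pos': array([-0.22857212,  0.50520113,  0.4087316 ,  1.63550841, -0.22431628,
        1.04681465,  1.8181615 ]), 'joint_velocities': array([-0.00064587, -0.00131915,  0.00313583, -0.00194925, -0.00033062,
        0.00097333, -0.000225  ]), 'tau': array([ 1.71796926e-01, -6.13771963e+01,  8.57779115e+00, -3.23303676e+01,
        5.54436981e-02, -4.42816447e-01, -3.83068560e-03]), 'position': array([ 0.6250111 , -0.09898234,  0.07826572]), 'ee_rot': array([-6.01801242e-05,  9.99999934e-01,  7.55846158e-05,  3.50724724e-04]), 'ft_force': array([-2.0890379 ,  0.06651201,  5.70976331]), 'torque': array([ 0.11580339,  0.28639089, -0.02260776]), 'grasp_force': 26.605653762817383, 'grip_width': 0.2941774764619542}
```

View pics/w2.png

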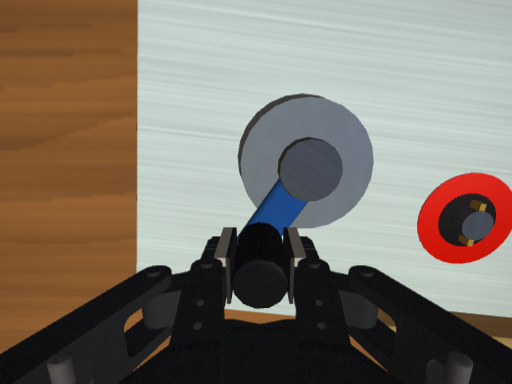

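Gripped: knob between the pads at about (261,270), hub cap at about (310,169), nothing else touched.

```bash
cat > path.py <<'E'
import numpy as np,sys
def path(th0,step,n,r=50,corr=(0,0)):
    a=np.radians(th0-step*np.arange(n+1)); P=np.c_[r*np.cos(a),r*np.sin(a)]
    d=np.diff(P,axis=0); d[0]+=corr
    for i in range(n): print(f"{th0-step*(i+1):.0f}: [{-d[i,0]/1e3:.4f}, {d[i,1]/1e3:.4f}, 0]")
if __name__=="__main__": path(*map(float,sys.argv[1:3]),int(sys.argv[3]))
E
python3 - <<'E'
from h import *
s=manip.get_obs(); im=cv2.imread("pics/w2.png"); hsv=cv2.cvtColor(im,cv2.COLOR_BGR2HSV);H,S,V=cv2.split(hsv)
m=((V<105)&(V>60)).astype(np.uint8)*255; k=np.zeros_like(m);k[132:205,272:348]=m[132:205,272:348]
k=cv2.morphologyEx(k,cv2.MORPH_OPEN,np.ones((5,5)))
c=max(cv2.findContours(k,0,1)[0],key=cv2.contourArea);e=cv2.fitEllipse(c);print(e)
h=wonz(s,*e[0],.057);print("hub",h, np.degrees(np.arctan2(s["position"][1]-h[1],s["position"][0]-h[0])))
# blue arm edges direction
b=((H>95)&(H<125)&(S>100)&(V>60)); ys,xs=np.nonzero(b); 
P=np.array([wonz(s,x,y,.054)[:2] for x,y in zip(xs,ys)]); d=np.linalg.svd(P-P.mean(0))[2][0];print(len(P),P.mean(0),d,np.degrees(np.arctan2(d[1],d[0])), np.degrees(np.arctan2(*(P.mean(0)-h[:2])[::-1])))
E
python3 path.py -37 12 22; python3 path.py -37 4 6
```

```text
((310.9609069824219, 169.95025634765625), (59.42473220825195, 63.30097198486328), 51.095977783203125)
hub [ 0.58455762 -0.07038812  0.057     ] -35.2489414233781
1500 [ 0.60793216 -0.08792822] [-0.61438928  0.78900305] 127.90755785355097 -36.884320229164864
-49: [0.0071, -0.0076, 0]
-61: [0.0086, -0.0060, 0]
-73: [0.0096, -0.0041, 0]
-85: [0.0103, -0.0020, 0]
-97: [0.0105, 0.0002, 0]
-109: [0.0102, 0.0024, 0]
-121: [0.0095, 0.0044, 0]
-133: [0.0083, 0.0063, 0]
-145: [0.0069, 0.0079, 0]
-157: [0.0051, 0.0091, 0]
-169: [0.0031, 0.0100, 0]
-181: [0.0009, 0.0104, 0]
-193: [-0.0013, 0.0104, 0]
-205: [-0.0034, 0.0099, 0]
-217: [-0.0054, 0.0090, 0]
-229: [-0.0071, 0.0076, 0]
-241: [-0.0086, 0.0060, 0]
-253: [-0.0096, 0.0041, 0]
-265: [-0.0103, 0.0020, 0]
-277: [-0.0105, -0.0002, 0]
-289: [-0.0102, -0.0024, 0]
-301: [-0.0095, -0.0044, 0]
-41: [0.0022, -0.0027, 0]
-45: [0.0024, -0.0026, 0]
-49: [0.0026, -0.0024, 0]
-53: [0.0027, -0.0022, 0]
-57: [0.0029, -0.0020, 0]
-61: [0.0030, -0.0018, 0]
```

>>> jog_arm --deltas '[{"gripper": 0,"offset": [0.0033,-0.0041,0],"rotation": [0,0,0]},{"gripper": 0,"offset": [0.0037,-0.0037,0],"rotation": [0,0,0]},{"gripper": 0,"offset": [0,0,0],"rotation": [0,0,0]}]'

```text
clock: 4.9
position: [0.6174, -0.1077, 0.0782]
ee_rot: [0.0, 1.0, -0.0, 0.0]
ft_force: [-0.5, -1.3, 5.8]
grip_width: 0.294
grasp_force: 26.8
```

>>> jog_arm --deltas '[{"gripper": 0,"offset": [0.0041,-0.0033,0],"rotation": [0,0,0]},{"gripper": 0,"offset": [0.0044,-0.0029,0],"rotation": [0,0,0]},{"gripper": 0,"offset": [0,0,0],"rotation": [0,0,0]}]'

```text
clock: 5.2
position: [0.6087, -0.114, 0.0783]
ee_rot: [0.001, 1.0, -0.0, 0.0]
ft_force: [0.3, 0.1, 5.4]
grip_width: 0.297
grasp_force: 26.8
```

>>> jog_arm --deltas '[{"gripper": 0,"offset": [0.0047,-0.0024,0],"rotation": [0,0,0]},{"gripper": 0,"offset": [0.0049,-0.0019,0],"rotation": [0,0,0]},{"gripper": 0,"offset": [0,0,0],"rotation": [0,0,0]}]'

```text
clock: 5.5
position: [0.599, -0.1184, 0.0782]
ee_rot: [0.001, 1.0, -0.0, 0.0]
ft_force: [0.3, -2.0, 6.6]
grip_width: 0.292
grasp_force: 26.8
```

>>> jog_arm --deltas '[{"gripper": 0,"offset": [0.0051,-0.0014,0],"rotation": [0,0,0]},{"gripper": 0,"offset": [0.0052,-0.0008,0],"rotation": [0,0,0]},{"gripper": 0,"offset": [0,0,0],"rotation": [0,0,0]}]'

```text
clock: 5.8
position: [0.5887, -0.1205, 0.0783]
ee_rot: [0.001, 1.0, -0.0, 0.0]
ft_force: [1.3, -2.5, 5.5]
grip_width: 0.297
grasp_force: 26.9
```

>>> jog_arm --deltas '[{"gripper": 0,"offset": [0.0052,-0.0005,0],"rotation": [0,0,0]},{"gripper": 0,"offset": [0.0052,0.0001,0],"rotation": [0,0,0]},{"gripper": 0,"offset": [0,0,0],"rotation": [0,0,0]}]'

```text
clock: 6.1
position: [0.5783, -0.1205, 0.0782]
ee_rot: [0.0, 1.0, 0.0, 0.0]
ft_force: [-0.9, -0.9, 5.8]
grip_width: 0.292
grasp_force: 27.0
```

>>> jog_arm --deltas '[{"gripper": 0,"offset": [0.0052,0.0008,0],"rotation": [0,0,0]},{"gripper": 0,"offset": [0.0051,0.0014,0],"rotation": [0,0,0]},{"gripper": 0,"offset": [0,0,0],"rotation": [0,0,0]}]'

```text
clock: 6.4
position: [0.5679, -0.1183, 0.0782]
ee_rot: [0.0, 1.0, 0.0, 0.0]
ft_force: [-0.2, -0.9, 7.4]
grip_width: 0.299
grasp_force: 27.0
```

>>> jog_arm --deltas '[{"gripper": 0,"offset": [0.0049,0.0019,0],"rotation": [0,0,0]},{"gripper": 0,"offset": [0.0047,0.0024,0],"rotation": [0,0,0]},{"gripper": 0,"offset": [0,0,0],"rotation": [0,0,0]}]'

```text
clock: 6.7
position: [0.5583, -0.1139, 0.0782]
ee_rot: [0.0, 1.0, -0.0, 0.0]
ft_force: [-0.7, -1.3, 6.8]
grip_width: 0.297
grasp_force: 27.1
```

>>> jog_arm --deltas '[{"gripper": 0,"offset": [0.0044,0.0029,0],"rotation": [0,0,0]},{"gripper": 0,"offset": [0.0041,0.0033,0],"rotation": [0,0,0]},{"gripper": 0,"offset": [0,0,0],"rotation": [0,0,0]}]'

```text
clock: 7.0
position: [0.5498, -0.1076, 0.0782]
ee_rot: [0.0, 1.0, 0.0, -0.0]
ft_force: [-2.3, -1.5, 7.4]
grip_width: 0.298
grasp_force: 27.2
```

>>> jog_arm --deltas '[{"gripper": 0,"offset": [0.0037,0.0037,0],"rotation": [0,0,0]},{"gripper": 0,"offset": [0.0033,0.0041,0],"rotation": [0,0,0]},{"gripper": 0,"offset": [0,0,0],"rotation": [0,0,0]}]'

```text
clock: 7.3
position: [0.5428, -0.0997, 0.0782]
ee_rot: [0.0, 1.0, 0.0, -0.0]
ft_force: [-1.4, -0.9, 8.4]
grip_width: 0.298
grasp_force: 27.2
```

>>> jog_arm --deltas '[{"gripper": 0,"offset": [0.0029,0.0044,0],"rotation": [0,0,0]},{"gripper": 0,"offset": [0.0024,0.0047,0],"rotation": [0,0,0]},{"gripper": 0,"offset": [0,0,0],"rotation": [0,0,0]}]'

```text
clock: 7.6
position: [0.5375, -0.0903, 0.0781]
ee_rot: [-0.0, 1.0, 0.0, -0.0]
ft_force: [-2.4, -0.9, 8.7]
grip_width: 0.295
grasp_force: 27.2
```

>>> jog_arm --deltas '[{"gripper": 0,"offset": [0.0019,0.0049,0],"rotation": [0,0,0]},{"gripper": 0,"offset": [0.0014,0.0051,0],"rotation": [0,0,0]},{"gripper": 0,"offset": [0,0,0],"rotation": [0,0,0]}]'

```text
clock: 7.9
position: [0.5345, -0.08, 0.0782]
ee_rot: [-0.0, 1.0, 0.0, -0.0]
ft_force: [-1.6, 0.2, 8.2]
grip_width: 0.298
grasp_force: 27.2
```

>>> jog_arm --deltas '[{"gripper": 0,"offset": [0.0008,0.0052,0],"rotation": [0,0,0]},{"gripper": 0,"offset": [0.0003,0.0052,0],"rotation": [0,0,0]},{"gripper": 0,"offset": [0,0,0],"rotation": [0,0,0]}]'

```text
clock: 8.2
position: [0.5335, -0.0695, 0.0781]
ee_rot: [-0.0, 1.0, 0.0, 0.0]
ft_force: [-0.7, 0.4, 8.7]
grip_width: 0.292
grasp_force: 27.1
```

>>> jog_arm --deltas '[{"gripper": 0,"offset": [-0.0003,0.0052,0],"rotation": [0,0,0]},{"gripper": 0,"offset": [-0.0008,0.0052,0],"rotation": [0,0,0]},{"gripper": 0,"offset": [0,0,0],"rotation": [0,0,0]}]'

```text
clock: 8.5
position: [0.535, -0.059, 0.0782]
ee_rot: [-0.0, 1.0, 0.0, 0.0]
ft_force: [0.1, 0.4, 7.2]
grip_width: 0.296
grasp_force: 27.0
```

>>> jog_arm --deltas '[{"gripper": 0,"offset": [-0.0014,0.0051,0],"rotation": [0,0,0]},{"gripper": 0,"offset": [-0.0019,0.0049,0],"rotation": [0,0,0]},{"gripper": 0,"offset": [0,0,0],"rotation": [0,0,0]}]'

```text
clock: 8.8
position: [0.5385, -0.0491, 0.0782]
ee_rot: [-0.0, 1.0, 0.0, 0.001]
ft_force: [0.5, 0.7, 8.2]
grip_width: 0.297
grasp_force: 26.9
```

>>> jog_arm --deltas '[{"gripper": 0,"offset": [-0.0024,0.0047,0],"rotation": [0,0,0]},{"gripper": 0,"offset": [-0.0029,0.0044,0],"rotation": [0,0,0]},{"gripper": 0,"offset": [0,0,0],"rotation": [0,0,0]}]'

```text
clock: 9.1
position: [0.5439, -0.0402, 0.0782]
ee_rot: [-0.0, 1.0, 0.0, 0.001]
ft_force: [0.4, 1.0, 7.8]
grip_width: 0.297
grasp_force: 26.8
```

>>> jog_arm --deltas '[{"gripper": 0,"offset": [-0.0033,0.0041,0],"rotation": [0,0,0]},{"gripper": 0,"offset": [-0.0037,0.0037,0],"rotation": [0,0,0]},{"gripper": 0,"offset": [0,0,0],"rotation": [0,0,0]}]'

```text
clock: 9.4
position: [0.551, -0.0327, 0.0782]
ee_rot: [-0.0, 1.0, -0.0, 0.001]
ft_force: [0.6, 0.2, 7.4]
grip_width: 0.295
grasp_force: 26.8
```

>>> jog_arm --deltas '[{"gripper": 0,"offset": [-0.0041,0.0033,0],"rotation": [0,0,0]},{"gripper": 0,"offset": [-0.0044,0.0029,0],"rotation": [0,0,0]},{"gripper": 0,"offset": [0,0,0],"rotation": [0,0,0]}]'

```text
clock: 9.7
position: [0.5595, -0.0269, 0.0782]
ee_rot: [0.0, 1.0, -0.0, 0.001]
ft_force: [0.9, -1.3, 7.6]
grip_width: 0.296
grasp_force: 26.9
```

>>> jog_arm --deltas '[{"gripper": 0,"offset": [-0.0047,0.0024,0],"rotation": [0,0,0]},{"gripper": 0,"offset": [-0.0049,0.0019,0],"rotation": [0,0,0]},{"gripper": 0,"offset": [0,0,0],"rotation": [0,0,0]}]'

```text
clock: 10.0
position: [0.5691, -0.0228, 0.0782]
ee_rot: [0.0, 1.0, -0.0, 0.001]
ft_force: [1.2, -2.8, 7.8]
grip_width: 0.3
grasp_force: 26.9
```

>>> jog_arm --deltas '[{"gripper": 0,"offset": [-0.0051,0.0014,0],"rotation": [0,0,0]},{"gripper": 0,"offset": [-0.0052,0.0008,0],"rotation": [0,0,0]},{"gripper": 0,"offset": [0,0,0],"rotation": [0,0,0]}]'

```text
clock: 10.3
position: [0.5793, -0.0208, 0.0782]
ee_rot: [0.0, 1.0, -0.0, 0.0]
ft_force: [0.5, -1.4, 7.1]
grip_width: 0.303
grasp_force: 26.9
```

>>> jog_arm --deltas '[{"gripper": 0,"offset": [-0.0052,0.0003,0],"rotation": [0,0,0]},{"gripper": 0,"offset": [-0.0052,-0.0003,0],"rotation": [0,0,0]},{"gripper": 0,"offset": [0,0,0],"rotation": [0,0,0]}]'

```text
clock: 10.6
position: [0.5896, -0.021, 0.0782]
ee_rot: [0.0, 1.0, -0.0, 0.0]
ft_force: [-0.9, -2.0, 7.8]
grip_width: 0.293
grasp_force: 26.9
```

>>> jog_arm --deltas '[{"gripper": 0,"offset": [-0.0052,-0.0008,0],"rotation": [0,0,0]},{"gripper": 0,"offset": [-0.0051,-0.0014,0],"rotation": [0,0,0]},{"gripper": 0,"offset": [0,0,0],"rotation": [0,0,0]}]'

```text
clock: 10.9
position: [0.5998, -0.0234, 0.0782]
ee_rot: [0.0, 1.0, -0.0, 0.0]
ft_force: [-0.5, -1.6, 8.1]
grip_width: 0.297
grasp_force: 27.0
```

>>> jog_arm --deltas '[{"gripper": 0,"offset": [-0.0049,-0.0019,0],"rotation": [0,0,0]},{"gripper": 0,"offset": [-0.0047,-0.0024,0],"rotation": [0,0,0]},{"gripper": 0,"offset": [0,0,0],"rotation": [0,0,0]}]'

```text
clock: 11.2
position: [0.6093, -0.0278, 0.0782]
ee_rot: [0.001, 1.0, -0.0, 0.0]
ft_force: [-1.1, -1.7, 8.2]
grip_width: 0.297
grasp_force: 26.9
```

Run:
```python
from h import *
s=manip.get_obs(); print(s["position"],s["ft_force"],s["torque"],s["tau"].round(2)); a=imaging.camera("wrist");b=imaging.camera("scene"); cv2.imwrite("pics/w3a.png",a)
cv2.imwrite("pics/w3.png",np.vstack([a[:280],cv2.resize(b[160:300,180:360],(360,280))[:, :].copy() if 0 else cv2.copyMakeBorder(cv2.resize(b[160:300,180:360],(360,280)),0,0,0,152,0)]))
```

```text
[ 0.60933064 -0.02778171  0.07817578] [-1.09065582 -1.65203913  8.20725108] [-0.39090243  0.11545167 -0.03757488] [ -0.77 -56.74   6.06 -31.16  -0.54  -0.09   0.1 ]
```

View pics/w3.png

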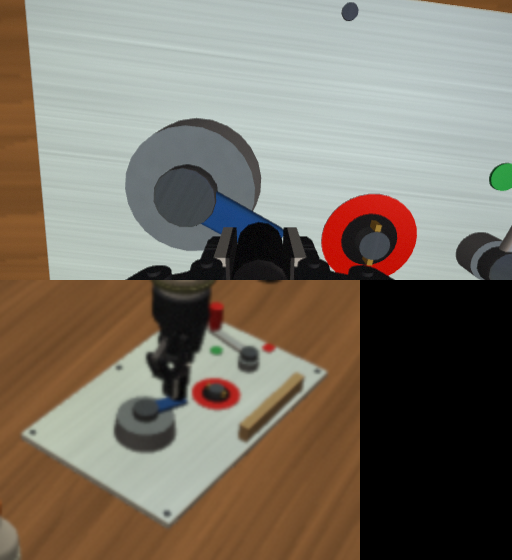

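The crank has followed the hand: hub at (185,195), arm pointing to the knob at (262,260). No clear bite shows in the force readings, so I'll analyse the logged ones.

```bash
cat > log.txt <<'E'
0.6250 -0.0990 -2.1 0.1 0 0
0.6174 -0.1077 -0.5 -1.3 7.0 -7.8
0.6087 -0.1140 0.3 0.1 8.5 -6.2
0.5990 -0.1184 0.3 -2.0 9.6 -4.3
0.5887 -0.1205 1.3 -2.5 10.3 -2.2
0.5783 -0.1205 -0.9 -0.9 10.4 -.4
0.5679 -0.1183 -0.2 -0.9 10.3 2.2
0.5583 -0.1139 -0.7 -1.3 9.6 4.3
0.5498 -0.1076 -2.3 -1.5 8.5 6.2
0.5428 -0.0997 -1.4 -0.9 7.0 7.8
0.5375 -0.0903 -2.4 -0.9 5.3 9.1
0.5345 -0.0800 -1.6 0.2 3.3 10.0
0.5335 -0.0695 -0.7 0.4 1.1 10.4
0.5350 -0.0590 0.1 0.4 -1.1 10.4
0.5385 -0.0491 0.5 0.7 -3.3 10.0
0.5439 -0.0402 0.4 1.0 -5.3 9.1
0.5510 -0.0327 0.6 0.2 -7.0 7.8
0.5595 -0.0269 0.9 -1.3 -8.5 6.2
0.5691 -0.0228 1.2 -2.8 -9.6 4.3
0.5793 -0.0208 0.5 -1.4 -10.3 2.2
0.5896 -0.0210 -0.9 -2.0 -10.4 0
0.5998 -0.0234 -0.5 -1.6 -10.3 -2.2
0.6093 -0.0278 -1.1 -1.7 -9.6 -4.3
E
cat > an.py <<'E'
import numpy as np; from scipy.optimize import least_squares as L
D=np.loadtxt("log.txt"); P=D[:,:2]*1e3
f=L(lambda p:np.hypot(P[:,0]-p[0],P[:,1]-p[1])-p[2],[585,-70,50]); c=f.x; print(c,np.abs(f.fun).max())
th=np.unwrap(np.arctan2(P[:,1]-c[1],P[:,0]-c[0])); t=np.c_[np.sin(th),-np.cos(th)]; r=np.c_[np.cos(th),np.sin(th)]
C=P[0]+np.cumsum(D[:,4:]*[-1,1],axis=0)
for i in range(len(P)): print(i,np.degrees(th[i]).round(1),"Ft %.1f Fr %.1f"%(D[i,2:4]@t[i],D[i,2:4]@r[i]),"lag t %.2f r %.2f"%((P[i]-C[i])@t[i],(P[i]-C[i])@r[i]))
E
python3 an.py
```

```text
[583.62290994 -70.72625388  50.06382785] 0.07407995869147754
0 -34.3 Ft 1.1 Fr -1.8 lag t 0.00 r 0.00
1 -47.6 Ft 1.2 Fr 0.6 lag t 1.05 r 0.26
2 -59.9 Ft -0.3 Fr 0.1 lag t 1.19 r 0.46
3 -72.1 Ft 0.3 Fr 2.0 lag t 1.19 r 0.77
4 -84.2 Ft -1.0 Fr 2.6 lag t 1.00 r 0.90
5 -96.1 Ft 0.8 Fr 1.0 lag t 0.83 r 0.69
6 -108.3 Ft -0.1 Fr 0.9 lag t 0.76 r 0.88
7 -120.4 Ft -0.1 Fr 1.5 lag t 0.61 r 0.94
8 -132.5 Ft 0.7 Fr 2.7 lag t 0.47 r 0.97
9 -144.6 Ft 0.1 Fr 1.7 lag t 0.33 r 0.99
10 -157.0 Ft 0.1 Fr 2.6 lag t 0.39 r 0.92
11 -169.3 Ft 0.5 Fr 1.5 lag t 0.42 r 0.63
12 -181.4 Ft 0.4 Fr 0.7 lag t 0.39 r 0.61
13 -193.6 Ft 0.4 Fr -0.0 lag t 0.44 r 0.31
14 -205.6 Ft 0.8 Fr -0.1 lag t 0.36 r 0.17
15 -217.5 Ft 1.0 Fr 0.3 lag t 0.22 r 0.04
16 -229.4 Ft 0.6 Fr -0.2 lag t 0.09 r -0.21
17 -241.2 Ft 0.2 Fr -1.6 lag t -0.07 r -0.53
18 -253.1 Ft 0.3 Fr -3.0 lag t -0.01 r -0.73
19 -265.1 Ft 0.4 Fr -1.4 lag t 0.02 r -0.91
20 -276.9 Ft -0.7 Fr -2.1 lag t 0.13 r -1.09
21 -288.9 Ft 0.0 Fr -1.7 lag t 0.33 r -1.26
22 -300.9 Ft -0.1 Fr -2.0 lag t 0.55 r -1.30
```

>>> jog_arm --deltas '[{"gripper": 0,"offset": [-0.0038,-0.0038,0],"rotation": [0,0,0]},{"gripper": 0,"offset": [-0.004,-0.0034,0],"rotation": [0,0,0]},{"gripper": 0,"offset": [0,0,0],"rotation": [0,0,0]}]'

```text
clock: 11.6
position: [0.6175, -0.0341, 0.0782]
ee_rot: [0.0, 1.0, 0.0, 0.001]
ft_force: [1.2, 0.5, 6.4]
grip_width: 0.296
grasp_force: 26.8
```

>>> jog_arm --deltas '[{"gripper": 0,"offset": [-0.0036,-0.0038,0],"rotation": [0,0,0]},{"gripper": 0,"offset": [-0.0032,-0.0041,0],"rotation": [0,0,0]},{"gripper": 0,"offset": [0,0,0],"rotation": [0,0,0]}]'

```text
clock: 11.9
position: [0.6233, -0.0403, 0.0782]
ee_rot: [-0.0, 1.0, 0.001, -0.001]
ft_force: [-3.9, 4.6, 11.4]
grip_width: 0.299
grasp_force: 27.3
```

>>> jog_arm --deltas '[{"gripper": 0,"offset": [-0.0028,-0.0044,0],"rotation": [0,0,0]},{"gripper": 0,"offset": [-0.0023,-0.0047,0],"rotation": [0,0,0]},{"gripper": 0,"offset": [0,0,0],"rotation": [0,0,0]}]'

```text
clock: 12.2
position: [0.6285, -0.0488, 0.0782]
ee_rot: [-0.001, 1.0, 0.002, -0.0]
ft_force: [-3.6, 5.8, 10.7]
grip_width: 0.3
grasp_force: 27.3
```

>>> jog_arm --deltas '[{"gripper": 0,"offset": [-0.0018,-0.0049,0],"rotation": [0,0,0]},{"gripper": 0,"offset": [-0.0013,-0.0051,0],"rotation": [0,0,0]},{"gripper": 0,"offset": [0,0,0],"rotation": [0,0,0]}]'

```text
clock: 12.5
position: [0.6321, -0.0584, 0.0782]
ee_rot: [-0.001, 1.0, 0.002, 0.0]
ft_force: [-0.9, 7.9, 8.7]
grip_width: 0.295
grasp_force: 27.1
```

>>> jog_arm --deltas '[{"gripper": 0,"offset": [-0.0007,-0.0052,0],"rotation": [0,0,0]},{"gripper": 0,"offset": [-0.0002,-0.0052,0],"rotation": [0,0,0]},{"gripper": 0,"offset": [0,0,0],"rotation": [0,0,0]}]'

```text
clock: 12.8
position: [0.6335, -0.0686, 0.0782]
ee_rot: [-0.001, 1.0, 0.002, 0.001]
ft_force: [2.9, 6.7, 5.7]
grip_width: 0.293
grasp_force: 26.9
```

>>> jog_arm --deltas '[{"gripper": 0,"offset": [-0.0003,-0.0065,0],"rotation": [0,0,0]},{"gripper": 0,"offset": [0.0013,-0.0064,0],"rotation": [0,0,0]},{"gripper": 0,"offset": [0.0021,-0.0062,0],"rotation": [0,0,0]},{"gripper": 0,"offset": [0.0029,-0.0059,0],"rotation": [0,0,0]},{"gripper": 0,"offset": [0.0036,-0.0054,0],"rotation": [0,0,0]},{"gripper": 0,"offset": [0.0043,-0.0049,0],"rotation": [0,0,0]},{"gripper": 0,"offset": [0.0049,-0.0043,0],"rotation": [0,0,0]},{"gripper": 0,"offset": [0.0054,-0.0036,0],"rotation": [0,0,0]},{"gripper": 0,"offset": [0.0059,-0.0029,0],"rotation": [0,0,0]},{"gripper": 0,"offset": [0.0062,-0.0021,0],"rotation": [0,0,0]},{"gripper": 0,"offset": [0.0064,-0.0013,0],"rotation": [0,0,0]},{"gripper": 0,"offset": [0.0065,-0.0004,0],"rotation": [0,0,0]}]'

```text
clock: 14.0
position: [0.5852, -0.1208, 0.0783]
ee_rot: [-0.0, 1.0, -0.0, 0.002]
ft_force: [9.7, 0.8, -0.6]
grip_width: 0.302
grasp_force: 26.2
```

>>> jog_arm --deltas '[{"gripper": 0,"offset": [0.0065,0.0004,0],"rotation": [0,0,0]},{"gripper": 0,"offset": [0.0064,0.0013,0],"rotation": [0,0,0]},{"gripper": 0,"offset": [0.0062,0.0021,0],"rotation": [0,0,0]},{"gripper": 0,"offset": [0.0059,0.0029,0],"rotation": [0,0,0]},{"gripper": 0,"offset": [0.0054,0.0036,0],"rotation": [0,0,0]},{"gripper": 0,"offset": [0.0049,0.0043,0],"rotation": [0,0,0]},{"gripper": 0,"offset": [0.0043,0.0049,0],"rotation": [0,0,0]},{"gripper": 0,"offset": [0.0036,0.0054,0],"rotation": [0,0,0]},{"gripper": 0,"offset": [0.0029,0.0059,0],"rotation": [0,0,0]},{"gripper": 0,"offset": [0.0021,0.0062,0],"rotation": [0,0,0]},{"gripper": 0,"offset": [0.0013,0.0064,0],"rotation": [0,0,0]},{"gripper": 0,"offset": [0.0004,0.0065,0],"rotation": [0,0,0]}]'

```text
clock: 15.2
position: [0.5336, -0.074, 0.0782]
ee_rot: [0.001, 1.0, -0.001, 0.001]
ft_force: [1.3, -10.2, 5.3]
grip_width: 0.296
grasp_force: 26.7
```

>>> jog_arm --deltas '[{"gripper": 0,"offset": [-0.0004,0.0065,0],"rotation": [0,0,0]},{"gripper": 0,"offset": [-0.0013,0.0064,0],"rotation": [0,0,0]},{"gripper": 0,"offset": [-0.0021,0.0062,0],"rotation": [0,0,0]},{"gripper": 0,"offset": [-0.0029,0.0059,0],"rotation": [0,0,0]},{"gripper": 0,"offset": [-0.0036,0.0054,0],"rotation": [0,0,0]},{"gripper": 0,"offset": [-0.0043,0.0049,0],"rotation": [0,0,0]},{"gripper": 0,"offset": [-0.0049,0.0043,0],"rotation": [0,0,0]},{"gripper": 0,"offset": [-0.0054,0.0036,0],"rotation": [0,0,0]},{"gripper": 0,"offset": [-0.0059,0.0029,0],"rotation": [0,0,0]},{"gripper": 0,"offset": [-0.0062,0.0021,0],"rotation": [0,0,0]},{"gripper": 0,"offset": [-0.0064,0.0013,0],"rotation": [0,0,0]},{"gripper": 0,"offset": [-0.0065,0.0004,0],"rotation": [0,0,0]}]'

```text
clock: 16.4
position: [0.5821, -0.0208, 0.0781]
ee_rot: [-0.0, 1.0, 0.001, -0.002]
ft_force: [-10.2, 1.9, 15.5]
grip_width: 0.295
grasp_force: 27.8
```

>>> jog_arm --deltas '[{"gripper": 0,"offset": [-0.0065,-0.0004,0],"rotation": [0,0,0]},{"gripper": 0,"offset": [-0.0064,-0.0013,0],"rotation": [0,0,0]},{"gripper": 0,"offset": [-0.0062,-0.0021,0],"rotation": [0,0,0]},{"gripper": 0,"offset": [-0.0059,-0.0029,0],"rotation": [0,0,0]},{"gripper": 0,"offset": [-0.0054,-0.0036,0],"rotation": [0,0,0]},{"gripper": 0,"offset": [-0.0049,-0.0043,0],"rotation": [0,0,0]},{"gripper": 0,"offset": [-0.0043,-0.0049,0],"rotation": [0,0,0]},{"gripper": 0,"offset": [-0.0036,-0.0054,0],"rotation": [0,0,0]},{"gripper": 0,"offset": [-0.0029,-0.0059,0],"rotation": [0,0,0]},{"gripper": 0,"offset": [-0.0021,-0.0062,0],"rotation": [0,0,0]},{"gripper": 0,"offset": [-0.0013,-0.0064,0],"rotation": [0,0,0]},{"gripper": 0,"offset": [-0.0004,-0.0065,0],"rotation": [0,0,0]}]'

```text
clock: 17.6
position: [0.6336, -0.0679, 0.0782]
ee_rot: [-0.001, 1.0, 0.002, -0.0]
ft_force: [-1.7, 10.3, 7.5]
grip_width: 0.294
grasp_force: 27.3
```

>>> jog_arm --deltas '[{"gripper": 0,"offset": [0.0004,-0.0065,0],"rotation": [0,0,0]},{"gripper": 0,"offset": [0.0013,-0.0064,0],"rotation": [0,0,0]},{"gripper": 0,"offset": [0.0021,-0.0062,0],"rotation": [0,0,0]},{"gripper": 0,"offset": [0.0029,-0.0059,0],"rotation": [0,0,0]},{"gripper": 0,"offset": [0.0036,-0.0054,0],"rotation": [0,0,0]},{"gripper": 0,"offset": [0.0043,-0.0049,0],"rotation": [0,0,0]},{"gripper": 0,"offset": [0.0049,-0.0043,0],"rotation": [0,0,0]},{"gripper": 0,"offset": [0.0054,-0.0036,0],"rotation": [0,0,0]},{"gripper": 0,"offset": [0.0059,-0.0029,0],"rotation": [0,0,0]},{"gripper": 0,"offset": [0.0062,-0.0021,0],"rotation": [0,0,0]},{"gripper": 0,"offset": [0.0064,-0.0013,0],"rotation": [0,0,0]},{"gripper": 0,"offset": [0.0065,-0.0004,0],"rotation": [0,0,0]}]'

```text
clock: 18.8
position: [0.5852, -0.1208, 0.0783]
ee_rot: [-0.0, 1.0, -0.0, 0.002]
ft_force: [10.0, 1.7, -1.0]
grip_width: 0.296
grasp_force: 26.2
```

>>> jog_arm --deltas '[{"gripper": 0,"offset": [0.0065,0.0004,0],"rotation": [0,0,0]},{"gripper": 0,"offset": [0.0064,0.0013,0],"rotation": [0,0,0]},{"gripper": 0,"offset": [0.0062,0.0021,0],"rotation": [0,0,0]},{"gripper": 0,"offset": [0.0059,0.0029,0],"rotation": [0,0,0]},{"gripper": 0,"offset": [0.0054,0.0036,0],"rotation": [0,0,0]},{"gripper": 0,"offset": [0.0049,0.0043,0],"rotation": [0,0,0]},{"gripper": 0,"offset": [0.0043,0.0049,0],"rotation": [0,0,0]},{"gripper": 0,"offset": [0.0036,0.0054,0],"rotation": [0,0,0]},{"gripper": 0,"offset": [0.0029,0.0059,0],"rotation": [0,0,0]},{"gripper": 0,"offset": [0.0021,0.0062,0],"rotation": [0,0,0]},{"gripper": 0,"offset": [0.0013,0.0064,0],"rotation": [0,0,0]},{"gripper": 0,"offset": [0.0004,0.0065,0],"rotation": [0,0,0]}]'

```text
clock: 20.0
position: [0.5336, -0.0741, 0.0782]
ee_rot: [0.001, 1.0, -0.001, 0.001]
ft_force: [0.9, -9.3, 5.6]
grip_width: 0.3
grasp_force: 26.7
```

>>> jog_arm --deltas '[{"gripper": 0,"offset": [-0.0004,0.0065,0],"rotation": [0,0,0]},{"gripper": 0,"offset": [-0.0013,0.0064,0],"rotation": [0,0,0]},{"gripper": 0,"offset": [-0.0021,0.0062,0],"rotation": [0,0,0]},{"gripper": 0,"offset": [-0.0029,0.0059,0],"rotation": [0,0,0]},{"gripper": 0,"offset": [-0.0036,0.0054,0],"rotation": [0,0,0]},{"gripper": 0,"offset": [-0.0043,0.0049,0],"rotation": [0,0,0]},{"gripper": 0,"offset": [-0.0049,0.0043,0],"rotation": [0,0,0]},{"gripper": 0,"offset": [-0.0054,0.0036,0],"rotation": [0,0,0]},{"gripper": 0,"offset": [-0.0059,0.0029,0],"rotation": [0,0,0]},{"gripper": 0,"offset": [-0.0062,0.0021,0],"rotation": [0,0,0]},{"gripper": 0,"offset": [-0.0064,0.0013,0],"rotation": [0,0,0]},{"gripper": 0,"offset": [-0.0065,0.0004,0],"rotation": [0,0,0]}]'

```text
clock: 21.2
position: [0.5821, -0.0208, 0.0781]
ee_rot: [-0.0, 1.0, 0.001, -0.002]
ft_force: [-10.0, 1.5, 15.8]
grip_width: 0.298
grasp_force: 27.8
```

>>> jog_arm --deltas '[{"gripper": 0,"offset": [-0.0065,-0.0004,0],"rotation": [0,0,0]},{"gripper": 0,"offset": [-0.0064,-0.0013,0],"rotation": [0,0,0]},{"gripper": 0,"offset": [-0.0062,-0.0021,0],"rotation": [0,0,0]},{"gripper": 0,"offset": [-0.0059,-0.0029,0],"rotation": [0,0,0]},{"gripper": 0,"offset": [-0.0054,-0.0036,0],"rotation": [0,0,0]},{"gripper": 0,"offset": [-0.0049,-0.0043,0],"rotation": [0,0,0]},{"gripper": 0,"offset": [0,0,0],"rotation": [0,0,0]},{"gripper": 0,"offset": [0,0,0],"rotation": [0,0,0]}]'

```text
clock: 22.0
position: [0.6183, -0.0347, 0.0782]
ee_rot: [-0.0, 1.0, 0.001, -0.001]
ft_force: [-4.6, 4.2, 10.7]
grip_width: 0.298
grasp_force: 27.4
```

>>> jog_arm --deltas '[{"gripper": 0,"offset": [-0.0027,-0.0028,0],"rotation": [0,0,0]},{"gripper": 0,"offset": [0,0,0],"rotation": [0,0,0]},{"gripper": 0,"offset": [0,0,0],"rotation": [0,0,0]}]'

```text
clock: 22.3
position: [0.6207, -0.0371, 0.0782]
ee_rot: [-0.001, 1.0, 0.001, -0.001]
ft_force: [-5.0, 5.0, 11.3]
grip_width: 0.298
grasp_force: 27.4
```

>>> jog_arm --deltas '[{"gripper": 0,"offset": [0.001,0.0012,0],"rotation": [0,0,0]},{"gripper": 0,"offset": [0,0,0],"rotation": [0,0,0]}]'

```text
clock: 22.5
position: [0.6201, -0.0366, 0.0782]
ee_rot: [-0.0, 1.0, 0.001, -0.0]
ft_force: [-2.5, 2.6, 8.9]
grip_width: 0.296
grasp_force: 27.1
```

>>> jog_arm --deltas '[{"gripper": 1,"offset": [0,0,0],"rotation": [0,0,0]},{"gripper": 1,"offset": [0,0,0],"rotation": [0,0,0]},{"gripper": 1,"offset": [0,0,0],"rotation": [0,0,0]},{"gripper": 1,"offset": [0,0,0],"rotation": [0,0,0]},{"gripper": 1,"offset": [0,0,-0.025],"rotation": [0,0,0]},{"gripper": 1,"offset": [0,0,-0.03],"rotation": [0,0,0]},{"gripper": 1,"offset": [0,0,-0.03],"rotation": [0,0,0]},{"gripper": 1,"offset": [0.012,0.035,-0.03],"rotation": [0,0,0]},{"gripper": 1,"offset": [0.012,0.035,-0.03],"rotation": [0,0,0]},{"gripper": 1,"offset": [0.012,0.035,-0.02],"rotation": [0,0,0]},{"gripper": 1,"offset": [0.012,0.035,0],"rotation": [0,0,0]},{"gripper": 1,"offset": [0,0.03,0],"rotation": [0,0,0]},{"gripper": 1,"offset": [0,0,0],"rotation": [0,0,0]},{"gripper": 1,"offset": [0,0,0],"rotation": [0,0,0]}]'

```text
clock: 23.9
position: [0.5725, 0.133, 0.2425]
ee_rot: [-0.001, 1.0, -0.0, -0.0]
ft_force: [1.0, -0.9, -0.5]
grip_width: 0.997
grasp_force: 0.0
```

Run:
```python
from h import *
import pickle
s=manip.get_obs(); im=imaging.camera("wrist"); cv2.imwrite("pics/w4.png",im); pickle.dump(s,open("s4.pkl","wb"))
print(s["position"],s["ee_rot"],s["joint_pos"])
H,S,V=cv2.split(cv2.cvtColor(im,cv2.COLOR_BGR2HSV))
red=(((H<8)|(H>172))&(S>150)&(V>140)).astype(np.uint8)
n,l,st,c=cv2.connectedComponentsWithStats(red)
for i in range(1,n):
    if st[i][4]>30: print(st[i],c[i],wonz(s,*c[i],.084)[:2],wonz(s,*c[i],.012)[:2])
```

```text
[0.57252083 0.13301016 0.24254198] [-6.68342072e-04  9.99999749e-01 -1.49676432e-04 -1.82218437e-04] [-0.56525435  0.25020092  0.31071801  1.58014371 -0.07794742  1.32392112
  1.3276237 ]
[278 171  19  19 283] [286.88339223 180.29328622] [0.5686921  0.16214422] [0.58489622 0.16926892]
[ 176  188   53   50 1323] [201.89417989 212.29251701] [0.60428421 0.07098583] [0.62935186 0.05540929]
[299 219  15  13 149] [305.94630872 225.0738255 ] [0.61899281 0.18440344] [0.64772334 0.19707136]
```

View pics/w4.png

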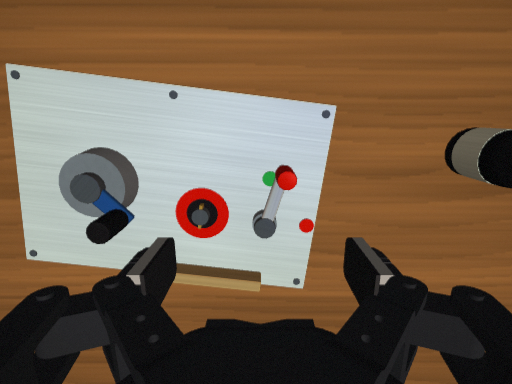

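The view shows the crank released near (105,228). The lock knob top is at (287,180), the pivot at (264,225), and the bottle stays clear on the right.

>>> jog_arm --deltas '[{"gripper": 1,"offset": [0.0045,0.0293,0],"rotation": [0,0,0]},{"gripper": 1,"offset": [0,0,0.0245],"rotation": [0,0,0]},{"gripper": 1,"offset": [0,0,0.0245],"rotation": [0,0,0]},{"gripper": 1,"offset": [0,0,0.0245],"rotation": [0,0,0]},{"gripper": 1,"offset": [0,0,0.0245],"rotation": [0,0,0]},{"gripper": 1,"offset": [0,0,0.0245],"rotation": [0,0,0]},{"gripper": 1,"offset": [0,0,0.0245],"rotation": [0,0,0]},{"gripper": 1,"offset": [0,0,0.0245],"rotation": [0,0,0]},{"gripper": 1,"offset": [0,0,0.005],"rotation": [0,0,0]},{"gripper": 1,"offset": [0,0,0],"rotation": [0,0,0]},{"gripper": 1,"offset": [0,0,0],"rotation": [0,0,0]}]'

```text
clock: 25.05
position: [0.5691, 0.1616, 0.0676]
ee_rot: [0.0, 1.0, 0.0, 0.001]
ft_force: [-0.8, 0.5, 0.9]
grip_width: 1.003
grasp_force: 0.0
```

>>> jog_arm --deltas '[{"gripper": 0,"offset": [0,0,0],"rotation": [0,0,0]},{"gripper": 0,"offset": [0,0,0],"rotation": [0,0,0]},{"gripper": 0,"offset": [0,0,0],"rotation": [0,0,0]},{"gripper": 0,"offset": [0,0,0],"rotation": [0,0,0]},{"gripper": 0,"offset": [0,0,0],"rotation": [0,0,0]},{"gripper": 0,"offset": [0,0,0],"rotation": [0,0,0]},{"gripper": 0,"offset": [0,0,0],"rotation": [0,0,0]},{"gripper": 0,"offset": [0,0,0],"rotation": [0,0,0]}]' --newtons 25

```text
clock: 25.85
position: [0.5683, 0.162, 0.0665]
ee_rot: [-0.0, 1.0, 0.0, 0.0]
ft_force: [-1.4, -0.7, 5.3]
grip_width: 0.248
grasp_force: 26.8
```

>>> jog_arm --deltas '[{"gripper": 0,"offset": [-0.0028,0.0073,0],"rotation": [0,0,0]},{"gripper": 0,"offset": [-0.0036,0.007,0],"rotation": [0,0,0]},{"gripper": 0,"offset": [-0.0043,0.0066,0],"rotation": [0,0,0]},{"gripper": 0,"offset": [0,0,0],"rotation": [0,0,0]}]'

```text
clock: 26.25
position: [0.5794, 0.1838, 0.0666]
ee_rot: [-0.0, 1.0, 0.0, 0.0]
ft_force: [-0.2, 0.5, 4.3]
grip_width: 0.245
grasp_force: 26.9
```

>>> jog_arm --deltas '[{"gripper": 0,"offset": [-0.0049,0.0061,0],"rotation": [0,0,0]},{"gripper": 0,"offset": [-0.0056,0.0056,0],"rotation": [0,0,0]},{"gripper": 0,"offset": [-0.0061,0.0049,0],"rotation": [0,0,0]},{"gripper": 0,"offset": [0,0,0],"rotation": [0,0,0]}]'

```text
clock: 26.65
position: [0.5962, 0.2002, 0.0666]
ee_rot: [-0.0, 1.0, 0.0, 0.0]
ft_force: [0.5, 0.9, 3.5]
grip_width: 0.245
grasp_force: 26.9
```

>>> jog_arm --deltas '[{"gripper": 0,"offset": [-0.0066,0.0043,0],"rotation": [0,0,0]},{"gripper": 0,"offset": [-0.007,0.0036,0],"rotation": [0,0,0]},{"gripper": 0,"offset": [-0.0073,0.0028,0],"rotation": [0,0,0]},{"gripper": 0,"offset": [0,0,0],"rotation": [0,0,0]}]'

```text
clock: 27.05
position: [0.6171, 0.2107, 0.0666]
ee_rot: [-0.0, 1.0, 0.0, 0.0]
ft_force: [0.8, 0.7, 4.5]
grip_width: 0.246
grasp_force: 26.9
```

>>> jog_arm --deltas '[{"gripper": 0,"offset": [-0.0076,0.002,0],"rotation": [0,0,0]},{"gripper": 0,"offset": [-0.0078,0.0012,0],"rotation": [0,0,0]},{"gripper": 0,"offset": [0,0,0],"rotation": [0,0,0]}]'

```text
clock: 27.35
position: [0.6325, 0.2139, 0.0666]
ee_rot: [-0.0, 1.0, 0.0, 0.0]
ft_force: [-0.4, 0.9, 5.1]
grip_width: 0.248
grasp_force: 26.9
```

>>> jog_arm --deltas '[{"gripper": 0,"offset": [-0.004,0.0004,0],"rotation": [0,0,0]},{"gripper": 0,"offset": [-0.002,0.0001,0],"rotation": [0,0,0]},{"gripper": 0,"offset": [0,0,0],"rotation": [0,0,0]}]'

```text
clock: 27.65
position: [0.6378, 0.2142, 0.0665]
ee_rot: [-0.0, 1.0, 0.0, -0.0]
ft_force: [-2.4, -0.1, 6.2]
grip_width: 0.251
grasp_force: 27.0
```

>>> jog_arm --deltas '[{"gripper": 0,"offset": [-0.002,0,0],"rotation": [0,0,0]},{"gripper": 0,"offset": [0,0,0],"rotation": [0,0,0]}]'

```text
clock: 27.85
position: [0.6397, 0.2143, 0.0665]
ee_rot: [-0.0, 1.0, 0.0, -0.0]
ft_force: [-2.9, -1.0, 6.3]
grip_width: 0.245
grasp_force: 27.0
```

>>> jog_arm --deltas '[{"gripper": 0,"offset": [-0.002,0,0],"rotation": [0,0,0]},{"gripper": 0,"offset": [0,0,0],"rotation": [0,0,0]}]'

```text
clock: 28.05
position: [0.6417, 0.2142, 0.0665]
ee_rot: [-0.0, 1.0, 0.0, -0.0]
ft_force: [-3.1, 0.4, 6.5]
grip_width: 0.248
grasp_force: 27.0
```

>>> jog_arm --deltas '[{"gripper": 0,"offset": [-0.002,0,0],"rotation": [0,0,0]},{"gripper": 0,"offset": [0,0,0],"rotation": [0,0,0]}]'

```text
clock: 28.25
position: [0.6436, 0.2141, 0.0665]
ee_rot: [-0.0, 1.0, 0.0, -0.0]
ft_force: [-3.4, -0.4, 6.8]
grip_width: 0.25
grasp_force: 27.0
```

>>> jog_arm --deltas '[{"gripper": 0,"offset": [-0.002,-0.0002,0],"rotation": [0,0,0]},{"gripper": 0,"offset": [0,0,0],"rotation": [0,0,0]}]'

```text
clock: 28.45
position: [0.6441, 0.2142, 0.0664]
ee_rot: [-0.0, 1.0, 0.0, -0.002]
ft_force: [-11.8, -1.6, 10.5]
grip_width: 0.247
grasp_force: 27.6
```

Hard stop felt. I'll relieve the load, release and retreat.

>>> jog_arm --deltas '[{"gripper": 0,"offset": [0.0028,0,0],"rotation": [0,0,0]},{"gripper": 0,"offset": [0,0,0],"rotation": [0,0,0]},{"gripper": 1,"offset": [0,0,0],"rotation": [0,0,0]},{"gripper": 1,"offset": [0,0,0],"rotation": [0,0,0]},{"gripper": 1,"offset": [0,0,0],"rotation": [0,0,0]},{"gripper": 1,"offset": [0,0,0],"rotation": [0,0,0]},{"gripper": 1,"offset": [0,0,0],"rotation": [0,0,0]},{"gripper": 1,"offset": [0,0,-0.025],"rotation": [0,0,0]},{"gripper": 1,"offset": [0,0,-0.03],"rotation": [0,0,0]},{"gripper": 1,"offset": [0,0,-0.03],"rotation": [0,0,0]},{"gripper": 1,"offset": [0,0,-0.03],"rotation": [0,0,0]},{"gripper": 1,"offset": [0,0,-0.03],"rotation": [0,0,0]},{"gripper": 1,"offset": [0,0,-0.03],"rotation": [0,0,0]},{"gripper": 1,"offset": [0.03,-0.03,0],"rotation": [0,0,0]},{"gripper": 1,"offset": [0.03,-0.03,0],"rotation": [0,0,0]},{"gripper": 1,"offset": [0,0,0],"rotation": [0,0,0]},{"gripper": 1,"offset": [0,0,0],"rotation": [0,0,0]}]'

```text
clock: 30.15
position: [0.5827, 0.1531, 0.2418]
ee_rot: [0.0, 1.0, 0.0, 0.0]
ft_force: [0.5, -0.2, 0.9]
grip_width: 0.999
grasp_force: 0.0
```

Run:
```python
from h import *
s=manip.get_obs(); im=imaging.camera("wrist"); cv2.imwrite("pics/w5.png",im); print(s["position"])
H,S,V=cv2.split(cv2.cvtColor(im,cv2.COLOR_BGR2HSV))
red=(((H<8)|(H>172))&(S>150)&(V>140)).astype(np.uint8)
n,l,st,c=cv2.connectedComponentsWithStats(red)
for i in range(1,n):
    if st[i][4]>30: print(st[i],c[i],wonz(s,*c[i],.084)[:2])
```

```text
[0.58268481 0.15310081 0.24183107]
[ 160  181   53   50 1340] [186.15671642 205.39626866] [0.60633724 0.07489347]
[306 229  18  17 240] [314.26666667 236.92916667] [0.64325921 0.21428241]
```

View pics/w5.png

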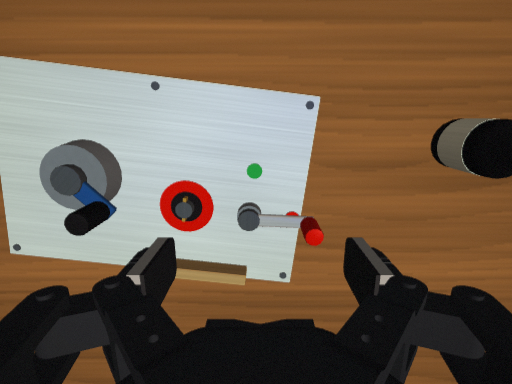

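The lock knob is at (0.643, 0.214), which is the locked stop over the red dot. The crank hasn't moved since I let it go, and the gripper is clear of everything.

```bash
python3 -c "
from workcell import workorder
print(workorder.hand_in())"
```

```text
the job is handed in; nothing more can be done
None
```

I raised the cutter about two turns past the bite (uncertain by about 5° of crank), let the crank go, then swung the lock lever to its hard stop and released it; the job was handed in at about 30 s, with no verdict returned.

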